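Show the exposure test slide on the light pad, label up

ROBOT

A 6-joint arm with a two-finger parallel gripper is mounted at the origin on the work surface. World frame = base frame: x ahead of the robot, y to its left, z up, the work surface at z = 0. Lengths are in mm, angles in rad, forces in N, time in s.
With the tool pointing down it reaches from about 350 to 975 mm from the base axis. Payload 7.1 kg.
Tool frame: the origin (TCP) lies on the mounting face of the last link; the fingertips stand 182 mm ahead of it and the grasp point (between the pads) lies 163 mm ahead of it (ctrl.finger_overhang is the distance from the TCP to the fingertips, in mm); z points along the fingers, y is the direction in which the jaws open and shut (so a half turn about z gives the same grasp; the last joint's range is limited). The gripper opens to 88 mm and grips with 3 to 60 N. Pads are 20 mm wide; open, the fingers measure 115 mm over their backs; the gripper's body (75 mm by 178 mm) begins 61 mm behind the grasp point.
Start: joints at [-1.275, 0.423, 1.63, -0, 1.089, -0.019], TCP at [193.534, -594.265, 404.675] pointing down, gripper open.
Joint ranges: [-3, 3], [-0.9, 2.11], [0.09, 2.58], [-1.31, 4.45], [0.11, 2.69], [-2.54, 2.54]. Speed limits (rad/s): [2.39, 2.39, 3.01, 3.14, 3.14, 3.14].

INTERFACE

Orientations are given as a rotation vector (axis times angle).
In Python, from workcell import ctrl, viewer, recognise gives the robot as it stands.
- The arm moves only by the shell command python3 -m handwheel 'ROWS'. ROWS is JSON, a list of rows, each an object of numbers: "gripper": the closure, from 0 (fully open) to 1 (shut); "tx", "ty", "tz": the shift along the tool's x, y, z in m; "rx", "ry", "rz": the turn, a rotation vector about the tool's x, y, z in degrees. In form: [{"gripper": .., "tx": .., "ty": .., "tz": .., "rx": .., "ry": .., "rz": ..}, ...]. A call has 1 to 8 rows; each row shifts and turns the commanded pose from where the row before left it, along the tool's axes as they then stand; what a row does not reach is not made up. A row lasts 1/8 s, in which the tool goes at most 62.5 mm and 10.7 degrees, less where a joint would pass 70% of its speed; a pose out of reach is approached as far as the arm can. A call with a gripper value outside its range is refused whole. The fingers move at their own pace and stop on an object; the grip force is fixed at half the most. Time passes only in rows, so rows that do not move let the fingers close. It gives the time, the measured TCP pose, the force and the opening at its end, in the units of the state.
- ctrl.get_obs(): the state, without advancing time (a new reading comes with each control period).
- viewer.get_image(name): name is "scene" or "top" or "wrist"; returns a dict with "image" (400x640x3 uint8, red, green, blue), "range_z" (400x640 float32, mm along the optical axis (not along the pixel's ray), 0 where there is no reading), "vfov" (degrees; the focal length in pixels is half the picture's height over the tangent of half this angle, whatever the lens; pixels are square), "cx", "cy" (the principal point, pixels), "extrinsics" (4x4, takes a point from world to camera coordinates); the wrist camera has in their place "T_tool_cam" (4x4, takes a point from camera to tool coordinates, whose origin is the TCP and whose axes are the flange's). Camera axes: x right, y up, looking along -z (the intrinsics and any distortion apply to the point x, -y, -z); pixel columns grow to the right and rows downward; lengths in mm; the calibration is good to about 2 mm. A picture is of the moment at which its call begins: read the wrist's pose just before it.
- ctrl.close_job(): hands the job in, once; it reports no verdict.
Trained networks look in a picture, given as the dict that the camera call returned (one of the last four; its "shot" number tells which), for a name from the list of things; names that differ only in an ending like _2 or _b are one class to them, and where a whole thing is asked for, a point or a joint stands for the part that bears it (a point fixed in the world has none). Each returns a list of dicts, best first, with "p" (0 to 1); they miss things now and then, are a little off and sometimes report something else, mostly with a low value. They report only what shows in the picture. A call takes as long as a camera call. They do not tell look-alikes from the thing itself.
- recognise(picture, name): "xy" ([column, row] as shares, 0 to 1, of the picture: columns of its width, rows of its height, amid what is visible of it).
The state is a dict: "t": time; "qpos": joint angles; "qvel": joint speeds; "joint_torque": joint torques, N m; "ee_pos": TCP position; "orientation": TCP orientation; "ft_force": force on the tool from outside, world axes, zero at the start; "moment": the same for the moment, N m; "width": finger opening in mm.
Only numpy, scipy, OpenCV 4.12 (cv2) and the standard library are available. Lean on these libraries where they do the work, as an engineer would, in place of code of your own. Each camera call takes 0.05 s, during which the arm holds its last target.

TASK

Of the two small glass plates standing in their stands, take the exposure test slide, the one with a notched corner at its frosted end, and present it over the middle of the light pad: held level, orange label up, about 10 cm above the pad, with its frosted end pointing to the pad's green mark. Finish while still holding it there, with nothing but the gripper carrying it, and leave the plain glass plate and the other things on the bench where they are.

Things in the scene. Friction and masses are not known exactly. Their poses are not given: they have to be found in the camera images.
- test_slide: Stiff clear glass plate 60 x 48 x 6 mm, 50 g, standing on a long edge. Origin: its middle. x to the frosted end (+-30 mm), y out of the label face (+-3), z to the notched edge, up as it stands (+-24). Frosted: last 20 mm, white both faces, 8 mm square notch in its upper corner (x 22 to 30, z 16 to 24); orange label there on the +y face only. Both end faces are free to grip.
- green_mark (a point): Middle of the green mark on the light pad, 74 mm from the pad's middle along the pad's +x, on its top; axes as the pad's.
- slide_stand: Fixed stand of the test slide: foot 80 mm across, 8 mm high; grey block 36 mm (x) by 28 mm, 44 mm high. Groove along x, 7.5 mm wide, open at top and ends, floor at 30 mm: the slide's middle is 54 mm up, 12 mm overhang each end; lift straight up. Origin: middle of underside, z up, axes as the slide's. Left or right of the pad; label faces the far side of the bench, from hard left to hard right.
- cover_glass: Bystander: plain clear greenish glass plate, 60 x 48 x 6 mm, without notch, frosted end or label, standing in the other stand. Origin at its middle, axes as for the slide (x along the length, z up).
- glass_stand: Fixed stand of the plain plate, identical to the slide's stand.
- light_pad: Fixed flat light pad, 160 x 160 mm and 12 mm high, aluminium rim and white top. Origin at the middle of its underside, z up. A green mark 50 mm long lies along the middle of its +x edge, so the frosted end has to point along the pad's +x (roughly away from the robot).
- tape_roll: Bystander: yellow roll of tape lying flat, 70 mm across, 22 mm high. Origin at the middle of its underside.
- ink_jar: Bystander: ink jar, 60 mm across, 60 mm high, black lid. Origin at the middle of its underside.
- squeegee: Bystander: wooden hand squeegee with a green blade lying flat, 160 mm long (y), 56 mm wide (x), 24 mm high. Origin near the middle of its underside.
Things that resemble listed ones, but are neither listed nor needed, are in the scene too. Leave any purple or yellow look-alike of the test_slide alone.

How it is judged (in metres and radians):
On the way:
1. the slide is lifted out of its stand in the gripper (z of test_slide in the frame of slide_stand above 0.075 m and contact force between test_slide and the fingers above 1 N and contact force between test_slide and slide_stand below 0.1 N), for 0.2 s.
At the end, for the whole second after the job is handed in: Slide at rest in the fingers, touching nothing else; label up, level within 17 deg; frosted end to the green mark within 20 deg; middle within 35 mm of the pad's middle along pad x and y, 65 to 190 mm above the pad's underside; plain plate within 15 mm and other things within 30 mm of their start (angle between test_slide's own y axis and vertical below 0.3 rad and angle between the x axis of test_slide and the x axis of light_pad, either way round below 0.35 rad and x of green_mark in the frame of test_slide above 0 m and x of test_slide in the frame of light_pad between -0.035 and 0.035 m and y of test_slide in the frame of light_pad between -0.035 and 0.035 m and z of test_slide in the frame of light_pad between 0.065 and 0.19 m and contact force between test_slide and the fingers above 1 N and contact force between test_slide and light_pad below 0.1 N and contact force between test_slide and slide_stand below 0.1 N and contact force between test_slide and glass_stand below 0.1 N and contact force between test_slide and cover_glass below 0.1 N and linear speed of test_slide below 0.03 m/s and distance of cover_glass from where it was at the start of the episode below 0.015 m and distance of each of tape_roll, ink_jar, squeegee from where it was at the start of the episode below 0.03 m); the arm keeps its last pose, push and grip.
It fails at once if the plain glass plate is disturbed (distance of cover_glass from where it was at the start of the episode above 0.015 m).
It fails at once if the tape roll is disturbed (distance of tape_roll from where it was at the start of the episode above 0.03 m).
It fails at once if the ink jar is disturbed (distance of ink_jar from where it was at the start of the episode above 0.03 m).
It fails at once if the squeegee is disturbed (distance of squeegee from where it was at the start of the episode above 0.03 m).
It also fails if it takes over 42 s, if anything falls off the work surface, if the arm or the gripper's body presses on something with over 40 N, if the wrist force passes 120 N, or if a joint passes its speed limit or range.

## Working session

There is one attempt and no reset: what is moved stays moved. The work goes in short steps, Python scripts to look and compute and a shell command to move; the robot and the scene stay as the last step left them, time stands still between calls to the robot, and variables do not carry over. Pictures are saved under pics/ and viewed, and the job is handed in when it is done.

```bash
mkdir -p pics; ls; cat > h.py <<'E'
import numpy as np, cv2
from scipy.spatial.transform import Rotation as R
from workcell import ctrl, viewer, recognise
def save(p,n): cv2.imwrite('pics/'+n+'.png',cv2.cvtColor(p,cv2.COLOR_RGB2BGR))
def Twt(o):
    T=np.eye(4);T[:3,:3]=R.from_rotvec(o['orientation']).as_matrix();T[:3,3]=o['ee_pos'];return T
def cam2world(d,o=None):
    if 'extrinsics' in d: return np.linalg.inv(np.array(d['extrinsics']))
    return Twt(o)@np.array(d['T_tool_cam'])
def px(d,u,v,T,z=None):
    f=200/np.tan(np.radians(d['vfov'])/2)
    r=np.array([(u-d['cx'])/f,-(v-d['cy'])/f,-1])
    if z is None:
        c=r*d['range_z'][int(v),int(u)]
        return (T@np.r_[c,1])[:3]
    w=T[:3,:3]@r; return T[:3,3]+w*(z-T[2,3])/w[2]
E
python3 - <<'E'
from h import *
o=ctrl.get_obs();print(o)
for n in ['scene','top','wrist']:
    d=viewer.get_image(n);save(d['image'],n+'0')
    print(n,{k:v for k,v in d.items() if k not in('image','range_z')})
    if n!='wrist' or 1:
        T=cam2world(d,o)
        for k in ['test_slide','slide_stand','cover_glass','light_pad','green_mark','tape_roll','ink_jar','squeegee']:
            for x in recognise(d,k)[:3]:
                u,v=x['xy'][0]*640,x['xy'][1]*400
                print(n,k,round(x['p'],2),round(u),round(v),px(d,min(u,639),min(v,399),T).round())
E
```

```text
pics
{'t': 0.0, 'qpos': array([-1.27497753e+00,  4.23832742e-01,  1.63071956e+00, -1.01150982e-05,
        1.08859426e+00, -1.89809825e-02]), 'qvel': array([ 9.53131596e-04,  5.62513549e-04, -1.32207657e-03,  2.00095625e-03,
        7.73601577e-05,  8.96949883e-04]), 'joint_torque': array([ 2.33044018e-03, -5.44614816e+01, -2.73660636e+01,  6.44987728e-02,
        2.27881316e-02, -1.25088472e-04]), 'ee_pos': array([ 193.4657813 , -593.9956475 ,  403.89492659]), 'orientation': array([-3.10123691e+00, -4.92213301e-01,  3.50549687e-04]), 'ft_force': array([-0.38998463,  0.44074063,  0.68444027]), 'moment': array([ 0.01019028, -0.00050158,  0.01448885]), 'width': 87.66558255233923}
scene {'vfov': 47.414679856672635, 'cx': 318.17854164104267, 'cy': 194.6477792437804, 'extrinsics': array([[ 3.42800082e-01,  9.39379070e-01,  7.42070499e-03,
        -2.31618521e+02],
       [-6.41214834e-01,  2.28205820e-01,  7.32642915e-01,
         3.20186579e+02],
       [ 6.86535972e-01, -2.55908317e-01,  6.80572768e-01,
        -1.35521679e+03],
       [ 0.00000000e+00,  0.00000000e+00,  0.00000000e+00,
[... 1442 characters left out ...]
0 118 [ 806. -138.   25.]
top green_mark 0.59 318 190 [612.  27.  16.]
top tape_roll 0.59 398 240 [ 482. -184.   21.]
top ink_jar 0.58 307 124 [776.  57.  60.]
top ink_jar 0.35 378 120 [ 801. -131.   23.]
top squeegee 0.65 380 118 [ 805. -137.   22.]
wrist {'vfov': 59.26874474768014, 'cx': 311.810778170721, 'cy': 199.3026805047375, 'T_tool_cam': array([[ 4.06896077e-04,  9.63304150e-01,  2.68411902e-01,
         7.37992775e+01],
       [ 9.99999304e-01, -9.46912687e-05, -1.17610024e-03,
        -3.99391185e-01],
       [-1.10752597e-03,  2.68412194e-01, -9.63303518e-01,
         1.88346192e+01],
       [ 0.00000000e+00,  0.00000000e+00,  0.00000000e+00,
         1.00000000e+00]]), 'shot': 3}
```

View pics/scene0.png

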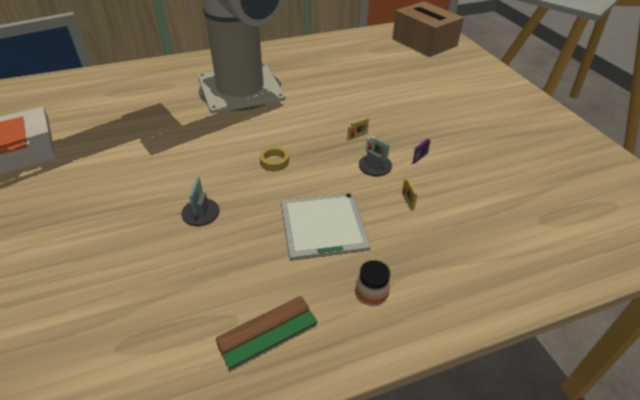

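View pics/top0.png

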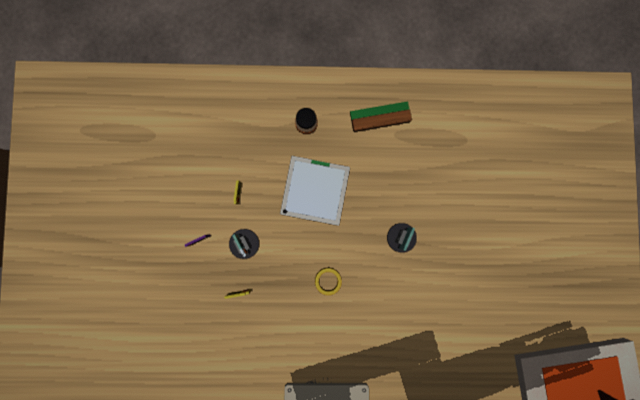

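```bash
python3 - <<'E'
from h import *
a=cv2.imread('pics/scene0.png');b=cv2.imread('pics/top0.png')
def c(i,u,v,h=32): return cv2.resize(i[v-h:v+h,u-h:u+h],(390,290),interpolation=cv2.INTER_CUBIC)
cv2.imwrite('pics/crop0.png',np.vstack([np.hstack([c(a,375,150),c(a,200,200)]),np.hstack([c(b,243,243),c(b,402,238)])]))
E
```

```text
(no output)
```

View pics/crop0.png

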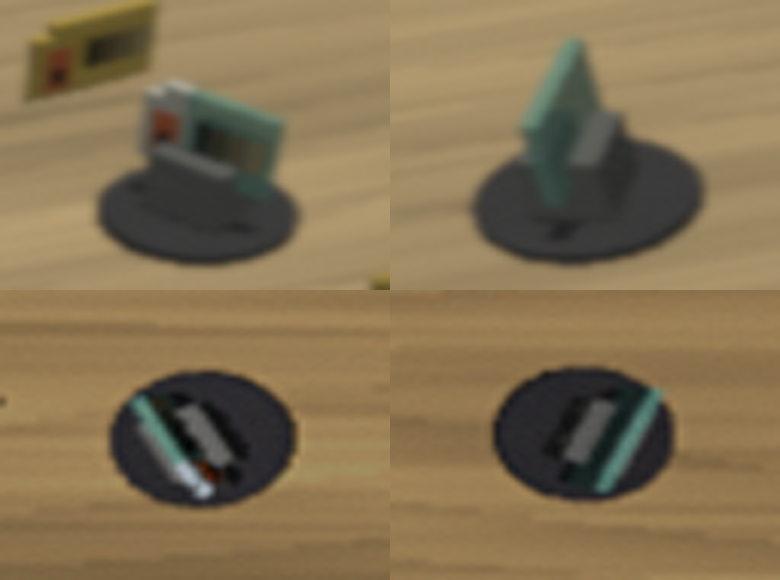

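```bash
python3 - <<'E'
from h import *
d=viewer.get_image('top');T=cam2world(d);im=d['image'].astype(int)
# pad: bright low-saturation
m=((im.min(2)>140)&(im.max(2)-im.min(2)<40)).astype(np.uint8)
m[:140]=0;m[240:]=0;m[:,:270]=0;m[:,360:]=0
c=max(cv2.findContours(m,0,2)[0],key=cv2.contourArea)
P=np.array([px(d,u,v,T,12)[:2] for u,v in c[:,0]],np.float32)
(r)=cv2.minAreaRect(P);print('pad',r)
g=((im[...,1]-im[...,0]>40)&(im[...,1]-im[...,2]>20));g[:150]=0;g[180:]=0;g[:,:280]=0;g[:,360:]=0
v,u=np.nonzero(g);print('mark',px(d,u.mean(),v.mean(),T,12),len(u))
# stands: points cloud by depth
H,W=400,640
f=200/np.tan(np.radians(d['vfov'])/2)
U,V=np.meshgrid(np.arange(W),np.arange(H))
r=d['range_z'];C=np.stack([(U-d['cx'])/f*r,-(V-d['cy'])/f*r,-r],-1)
Wd=C@T[:3,:3].T+T[:3,3]
for n,(u0,v0) in {'L':(243,243),'R':(402,238)}.items():
    s=(slice(v0-20,v0+20),slice(u0-20,u0+20))
    w=Wd[s].reshape(-1,3);col=im[s].reshape(-1,3)
    dark=(col.max(1)<75)
    ww=np.array([px(d,u,v,T,8) for u,v in zip(U[s].ravel()[dark],V[s].ravel()[dark])])
    print(n,'foot dark mean',ww.mean(0),ww.min(0),ww.max(0))
    hi=w[w[:,2]>62];print('hi',len(hi),hi.mean(0))
    teal=(col[:,1]-col[:,0]>15)|(col.min(1)>140)
    t=np.array([px(d,u,v,T,78)[:2] for u,v in zip(U[s].ravel()[teal],V[s].ravel()[teal])],np.float32)
    print('edge rect',cv2.minAreaRect(t),np.median(w[teal],0))
E
```

```text
pad ((611.3775634765625, 34.692970275878906), (155.43563842773438, 155.02728271484375), 79.61426544189453)
mark [684.5004386   21.62111218  12.        ] 50
L foot dark mean [469.29496906 218.30071192   8.        ] [430.29082826 182.81230168   8.        ] [506.23824242 259.15644428   8.        ]
hi 96 [471.57935459 209.22604364 131.89664078]
edge rect ((468.8429260253906, 221.5140380859375), (56.787940979003906, 7.568055629730225), 27.780860900878906) [473.53565401 224.16481425  77.9195    ]
R foot dark mean [ 488.7558608  -193.63453988    8.        ] [ 451.72572662 -233.3707215     8.        ] [ 526.00587175 -158.36194637    8.        ]
hi 105 [ 488.67269428 -185.39880897  117.89987014]
edge rect ((486.75982666015625, -196.80308532714844), (8.75383186340332, 58.804786682128906), 66.34265899658203) [ 486.46963992 -197.43172583   77.25364061]
```

```bash
cat > kin.py <<'E'
from h import *
from scipy.optimize import least_squares
L=dict(h=345.,a=450.,b=500.,w=118.)
def Rm(q): 
    return (R.from_euler('z',q[0])*R.from_euler('y',q[1]+q[2])*R.from_euler('z',q[3])*R.from_euler('y',q[4])*R.from_euler('z',q[5]+np.pi/2))
def fk(q,L=L):
    r=R.from_euler('z',q[0])
    e=np.array([L['a']*np.sin(q[1])+L['b']*np.sin(q[1]+q[2]),0,L['h']+L['a']*np.cos(q[1])+L['b']*np.cos(q[1]+q[2])])
    A=Rm(q).as_matrix()
    return r.apply(e)+L['w']*A[:,2],A
lo=np.array([-3,-.9,.09,-1.31,.11,-2.54]);hi=np.array([3,2.11,2.58,4.45,2.69,2.54])
def ik(p,A,seeds=30):
    best=None;rng=np.random.default_rng(0)
    q0=np.array([-.2,.4,1.6,0,1.1,0])
    for i in range(seeds):
        def f(q):
            pp,AA=fk(q);return np.r_[(pp-p)/300,(AA-A).ravel()]
        s=least_squares(f,np.clip(q0 if i==0 else rng.uniform(lo,hi),lo+.01,hi-.01),bounds=(lo,hi))
        if best is None or s.cost<best.cost-1e-9: best=s
        if best.cost<1e-8:break
    return best.x.round(2),best.cost
def pose(c,sx,sy,A,sgn,off=0):
    sz=np.cross(sx,sy);z=-np.cos(A)*sz-np.sin(A)*sy;y=sgn*sx;x=np.cross(y,z)
    M=np.c_[x,y,z];return c-z*163,M
E
python3 - <<'E'
from kin import *
print(fk(ctrl.get_obs()['qpos']))
c=np.cos;s=np.sin
y1=np.radians(-152.2);y2=np.radians(-10.2)
g=(np.array([468.8,221,58]),np.array([c(y1),s(y1),0]),np.array([-s(y1),c(y1),0]))
e=(np.array([611.4,34.7,125]),np.array([c(y2),s(y2),0]),np.array([0,0,1.]))
for Ad in (-20,0,15,30,45,60,75):
  for sg in (1,-1):
    print(Ad,sg,[ik(*pose(*k,np.radians(Ad),sg)) for k in (g,e)])
E
```

```text
(array([ 182.99881479, -600.50072577,  405.47110604]), array([[ 9.50845035e-01,  3.09667110e-01,  1.77524952e-05],
       [ 3.09667111e-01, -9.50845033e-01, -6.37708795e-05],
       [-2.86787210e-06,  6.61335880e-05, -9.99999998e-01]]))
-20 1 [(array([ 0.63,  0.55,  1.99, -0.56,  0.73, -2.54]), np.float64(0.0006159629859805942)), (array([-0.38,  1.23,  1.53,  1.52,  1.97, -1.17]), np.float64(6.759882390022317e-29))]
-20 -1 [(array([ 0.63,  0.55,  1.98, -0.53,  0.74,  0.55]), np.float64(2.4393366452422077e-31)), (array([-0.38,  1.23,  1.53,  1.52,  1.97,  1.97]), np.float64(1.1870043608949834e-17))]
0 1 [(array([0.33, 0.53, 2.06, 0.4 , 0.51, 2.54]), np.float64(0.06494848037234005)), (array([-0.41,  1.04,  1.64,  1.37,  1.67, -1.12]), np.float64(1.6536984461068347e-26))]
0 -1 [(array([ 0.44,  0.51,  1.99,  0.  ,  0.64, -0.04]), np.float64(2.0935834299994407e-31)), (array([-0.41,  1.04,  1.64,  1.37,  1.67,  2.02]), np.float64(2.660788164057944e-18))]
15 1 [(array([0.28, 0.54, 1.98, 0.46, 0.71, 2.54]), np.float64(0.003274670903443546)), (array([-0.39,  0.9 ,  1.7 ,  1.25,  1.45, -1.04])
[... 961 characters left out ...]
86, 1.78, 0.92, 1.32, 2.03]), np.float64(7.160562201120697e-30)), (array([-0.17,  0.57,  1.79,  0.69,  0.91, -0.46]), np.float64(7.974255749852248e-28))]
60 -1 [(array([ 0.01,  0.86,  1.78,  0.92,  1.32, -1.11]), np.float64(4.6268702590880506e-30)), (array([-0.2 ,  0.58,  1.82,  0.77,  0.88,  2.54]), np.float64(0.006583084778839125))]
75 1 [(array([-0.03,  1.01,  1.69,  1.  ,  1.54,  1.95]), np.float64(1.0535126455661817e-30)), (array([-0.06,  0.53,  1.77,  0.35,  0.84, -0.12]), np.float64(7.269541597560186e-31))]
75 -1 [(array([-0.03,  1.01,  1.69,  1.  ,  1.54, -1.19]), np.float64(2.474082707119393e-21)), (array([-0.14,  0.55,  1.88,  0.67,  0.71,  2.54]), np.float64(0.06965662306197636))]
```

```bash
cat >> kin.py <<'E'
from scipy.linalg import logm, expm
def mk(p,A):
    T=np.eye(4);T[:3,:3]=A;T[:3,3]=p;return T
def plan(T0,T1,N=None,turn=None):
    D=np.linalg.inv(T0)@T1
    X=np.real(logm(D))
    w=np.linalg.norm(R.from_matrix(D[:3,:3]).as_rotvec(degrees=True));
    if N is None: N=int(np.ceil(max(w/10,np.linalg.norm(X[:3,3])/55,1)))
    E=expm(X/N);rv=R.from_matrix(E[:3,:3]).as_rotvec(degrees=True)
    row=dict(tx=round(E[0,3]/1000,4),ty=round(E[1,3]/1000,4),tz=round(E[2,3]/1000,4),rx=round(rv[0],2),ry=round(rv[1],2),rz=round(rv[2],2))
    print('N',N,'ang',round(w,1),row)
    T=T0.copy()
    for k in range(N):
        T=T@E; tip=T[:3,3]+182*T[:3,2]
        print(k+1,T[:3,3].round(),'tip',tip.round(),ik(T[:3,3],T[:3,:3],6)[0] if k%3==2 or k==N-1 else '')
c=np.cos;s=np.sin
y1=np.radians(-152.2);y2=np.radians(-10.2)
gr=(np.array([468.8,221,56]),np.array([c(y1),s(y1),0]),np.array([-s(y1),c(y1),0]))
en=(np.array([611.4,34.7,120]),np.array([c(y2),s(y2),0]),np.array([0,0,1.]))
TG=mk(*pose(*gr,np.pi/4,1));TE=mk(*pose(*en,np.pi/4,1))
def back(T,mm): T=T.copy();T[:3,3]-=mm*T[:3,2];return T
E
python3 - <<'E'
from kin import *
plan(Twt(ctrl.get_obs()),back(TG,140))
E
```

```text
N 15 ang 90.1 {'tx': np.float64(0.0151), 'ty': np.float64(-0.0494), 'tz': np.float64(0.0093), 'rx': np.float64(2.09), 'ry': np.float64(-2.48), 'rz': np.float64(5.05)}
1 [ 193. -543.  395.] tip [ 183. -538.  214.] 
2 [ 196. -491.  387.] tip [ 177. -482.  206.] 
3 [ 203. -439.  380.] tip [ 176. -424.  200.] [-1.11  0.21  1.98 -0.11  1.1   0.46]
4 [ 215. -389.  373.] tip [ 180. -367.  195.] 
5 [ 230. -339.  366.] tip [ 189. -310.  191.] 
6 [ 250. -291.  360.] tip [ 202. -254.  188.] [-0.84  0.09  2.18 -0.07  1.2   0.98]
7 [ 273. -244.  353.] tip [ 220. -200.  185.] 
8 [ 300. -200.  347.] tip [ 242. -147.  182.] 
9 [ 330. -158.  339.] tip [269. -96. 179.] [-0.49  0.13  2.21  0.15  1.28  1.5 ]
10 [ 364. -118.  331.] tip [301. -48. 176.] 
11 [401. -82. 322.] tip [336.  -2. 171.] 
12 [440. -48. 311.] tip [374.  40. 166.] [-0.22  0.34  2.04  0.43  1.3   1.91]
13 [481. -18. 299.] tip [416.  79. 159.] 
14 [524.   8. 286.] tip [461. 114. 151.] 
15 [569.  31. 270.] tip [509. 145. 142.] [-0.07  0.62  1.75  0.67  1.32  2.23]
```

```bash
python3 -m handwheel '[{"gripper":0,"tx":0.0151,"ty":-0.0494,"tz":0.0093,"rx":2.1,"ry":-2.5,"rz":5},{"gripper":0,"tx":0.0151,"ty":-0.0494,"tz":0.0093,"rx":2.1,"ry":-2.5,"rz":5},{"gripper":0,"tx":0.0151,"ty":-0.0494,"tz":0.0093,"rx":2.1,"ry":-2.5,"rz":5},{"gripper":0,"tx":0.0151,"ty":-0.0494,"tz":0.0093,"rx":2.1,"ry":-2.5,"rz":5},{"gripper":0,"tx":0.0151,"ty":-0.0494,"tz":0.0093,"rx":2.1,"ry":-2.5,"rz":5},{"gripper":0,"tx":0.0151,"ty":-0.0494,"tz":0.0093,"rx":2.1,"ry":-2.5,"rz":5},{"gripper":0,"tx":0.0151,"ty":-0.0494,"tz":0.0093,"rx":2.1,"ry":-2.5,"rz":5},{"gripper":0,"tx":0.0151,"ty":-0.0494,"tz":0.0093,"rx":2.1,"ry":-2.5,"rz":5}]'
python3 - <<'E'
from kin import *
o=ctrl.get_obs();print(o['qpos'],fk(o['qpos'])[0]-o['ee_pos'],(fk(o['qpos'])[1]-Twt(o)[:3,:3]).round(3))
plan(Twt(o),back(TG,140))
E
```

```text
t: 2.4
ee_pos: [299.2, -197.6, 347.1]
orientation: [-2.802, 0.566, 0.557]
ft_force: [0.7, -1.3, -0.1]
width: 87.9
[-0.63330865  0.22683627  2.13357942  0.04896464  1.22649081  1.30928106] [ 28.46345808 -36.2118508  -25.06020468] [[-0. -0.  0.]
 [-0.  0.  0.]
 [ 0. -0. -0.]]
N 7 ang 42.1 {'tx': np.float64(0.0155), 'ty': np.float64(-0.0492), 'tz': np.float64(0.0091), 'rx': np.float64(2.11), 'ry': np.float64(-2.45), 'rz': np.float64(5.08)}
1 [ 330. -156.  340.] tip [268. -94. 180.] 
2 [ 364. -117.  331.] tip [300. -46. 176.] 
3 [400. -80. 322.] tip [335.  -1. 172.] [-0.29  0.26  2.12  0.33  1.3   1.79]
4 [439. -47. 311.] tip [374.  41. 166.] 
5 [481. -17. 299.] tip [416.  80. 160.] 
6 [524.   9. 286.] tip [461. 114. 152.] [-0.11  0.52  1.86  0.59  1.31  2.13]
7 [569.  31. 270.] tip [509. 145. 142.] [-0.07  0.62  1.75  0.67  1.32  2.23]
```

Orientation model is exact; tracking is good. Continuing.

```bash
python3 -m handwheel '[{"gripper":0,"tx":0.0155,"ty":-0.0492,"tz":0.0091,"rx":2.1,"ry":-2.45,"rz":5.1},{"gripper":0,"tx":0.0155,"ty":-0.0492,"tz":0.0091,"rx":2.1,"ry":-2.45,"rz":5.1},{"gripper":0,"tx":0.0155,"ty":-0.0492,"tz":0.0091,"rx":2.1,"ry":-2.45,"rz":5.1},{"gripper":0,"tx":0.0155,"ty":-0.0492,"tz":0.0091,"rx":2.1,"ry":-2.45,"rz":5.1},{"gripper":0,"tx":0.0155,"ty":-0.0492,"tz":0.0091,"rx":2.1,"ry":-2.45,"rz":5.1},{"gripper":0,"tx":0.0155,"ty":-0.0492,"tz":0.0091,"rx":2.1,"ry":-2.45,"rz":5.1},{"gripper":0,"tx":0.0155,"ty":-0.0492,"tz":0.0091,"rx":2.1,"ry":-2.45,"rz":5.1},{"gripper":0}]'
python3 - <<'E'
from kin import *
o=ctrl.get_obs();print(o['qpos'],o['ee_pos'])
d=viewer.get_image('wrist');save(d['image'],'w1');np.savez('w1.npz',**{k:np.array(v) for k,v in d.items()},TW=Twt(o))
T=cam2world(d,o);D=np.linalg.inv(T);f=200/np.tan(np.radians(d['vfov'])/2)
sx,sy=gr[1],gr[2];C=gr[0]+[0,0,-2]
for x,z in [(30,-24),(30,16),(22,24),(-30,24),(-30,-24)]:
  for y in (3,-3):
    q=D@np.r_[C+x*sx+y*sy+[0,0,z],1];print(x,y,z,(d['cx']+f*q[0]/-q[2]).round(),(d['cy']-f*q[1]/-q[2]).round())
plan(Twt(o),TG,4)
E
```

```text
[-0.63330865  0.22683627  2.13357942  0.04896464  1.22649081  1.30928106] [ 299.22132944 -197.62804969  347.09142366]
30 3 -24 -110.0 45.0
30 -3 -24 -110.0 50.0
30 3 16 -163.0 60.0
30 -3 16 -162.0 66.0
22 3 24 -187.0 57.0
22 -3 24 -186.0 63.0
-30 3 24 -273.0 9.0
-30 -3 24 -271.0 16.0
-30 3 -24 -193.0 -3.0
-30 -3 -24 -191.0 3.0
N 4 ang 42.1 {'tx': np.float64(0.0241), 'ty': np.float64(-0.0919), 'tz': np.float64(0.0495), 'rx': np.float64(3.69), 'ry': np.float64(-4.29), 'rz': np.float64(8.88)}
1 [ 342. -108.  306.] tip [279. -40. 150.] 
2 [394. -25. 264.] tip [329.  59. 116.] 
3 [455.  51. 219.] tip [391. 150.  81.] [-0.03  0.54  2.04  0.64  1.11  2.  ]
4 [523. 119. 171.] tip [463. 233.  43.] [0.08 0.73 1.86 0.82 1.1  2.14]$[7]: bad value
```

View pics/w1.png

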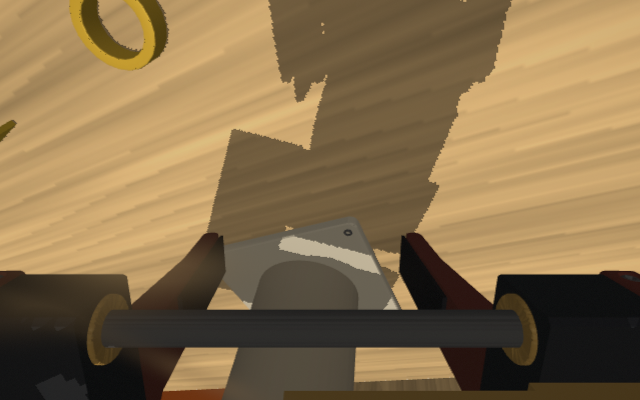

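The last row lacked keys, so the call was refused and nothing moved; the picture shows only the robot's foot (350,260) and the tape roll (120,30). I'll retry.

```bash
python3 -m handwheel '[{"gripper":0,"tx":0.0155,"ty":-0.0492,"tz":0.0091,"rx":2.1,"ry":-2.45,"rz":5.1},{"gripper":0,"tx":0.0155,"ty":-0.0492,"tz":0.0091,"rx":2.1,"ry":-2.45,"rz":5.1},{"gripper":0,"tx":0.0155,"ty":-0.0492,"tz":0.0091,"rx":2.1,"ry":-2.45,"rz":5.1},{"gripper":0,"tx":0.0155,"ty":-0.0492,"tz":0.0091,"rx":2.1,"ry":-2.45,"rz":5.1},{"gripper":0,"tx":0.0155,"ty":-0.0492,"tz":0.0091,"rx":2.1,"ry":-2.45,"rz":5.1},{"gripper":0,"tx":0.0155,"ty":-0.0492,"tz":0.0091,"rx":2.1,"ry":-2.45,"rz":5.1},{"gripper":0,"tx":0.0155,"ty":-0.0492,"tz":0.0091,"rx":2.1,"ry":-2.45,"rz":5.1},{"gripper":0,"tx":0,"ty":0,"tz":0,"rx":0,"ry":0,"rz":0}]'
python3 - <<'E'
from kin import *
o=ctrl.get_obs();print(o['qpos'],o['ee_pos'])
d=viewer.get_image('wrist');save(d['image'],'w2');np.savez('w2.npz',**{k:np.array(v) for k,v in d.items()},TW=Twt(o))
T=cam2world(d,o);D=np.linalg.inv(T);f=200/np.tan(np.radians(d['vfov'])/2)
sx,sy=gr[1],gr[2];C=gr[0]+[0,0,-2]
for x,z in [(30,-24),(30,16),(22,24),(-30,24),(-30,-24)]:
  for y in (3,-3):
    q=D@np.r_[C+x*sx+y*sy+[0,0,z],1];print(x,y,z,(d['cx']+f*q[0]/-q[2]).round(),(d['cy']-f*q[1]/-q[2]).round())
plan(Twt(o),TG,4)
E
```

```text
t: 3.45
ee_pos: [569.8, 31.4, 268.8]
orientation: [-2.218, 1.334, 0.918]
ft_force: [-0.3, 0.8, 0.2]
width: 87.8
[-0.09789868  0.63972369  1.74214416  0.65139458  1.32426542  2.20516153] [569.80942797  31.40600508 268.83064775]
30 3 -24 347.0 166.0
30 -3 -24 347.0 170.0
30 3 16 350.0 207.0
30 -3 16 349.0 211.0
22 3 24 340.0 216.0
22 -3 24 340.0 220.0
-30 3 24 275.0 216.0
-30 -3 24 275.0 220.0
-30 3 -24 278.0 166.0
-30 -3 -24 278.0 170.0
N 4 ang 0.2 {'tx': np.float64(-0.0004), 'ty': np.float64(0.0002), 'tz': np.float64(0.0348), 'rx': np.float64(0.04), 'ry': np.float64(-0.02), 'rz': np.float64(0.02)}
1 [558.  53. 244.] tip [498. 167. 116.] 
2 [546.  75. 220.] tip [486. 189.  91.] 
3 [534.  97. 196.] tip [474. 211.  67.] [0.04 0.7  1.84 0.77 1.15 2.17]
4 [523. 119. 171.] tip [463. 233.  43.] [0.08 0.73 1.86 0.82 1.1  2.14]
```

View pics/w2.png

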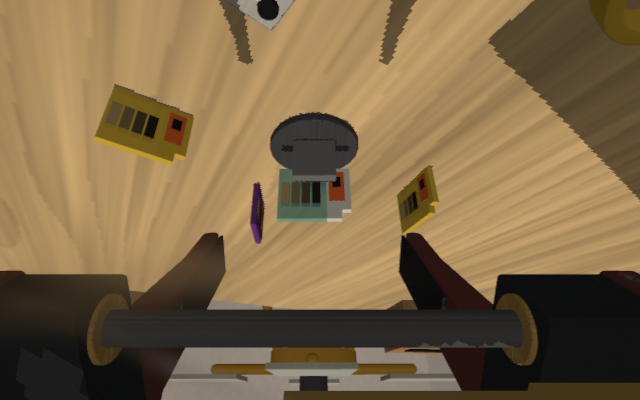

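```bash
python3 - <<'E'
from h import *
a=cv2.imread('pics/w2.png')
cv2.imwrite('pics/w2c.png',cv2.resize(a[100:240,240:420],(720,560),interpolation=cv2.INTER_CUBIC))
E
```

```text
(no output)
```

View pics/w2c.png

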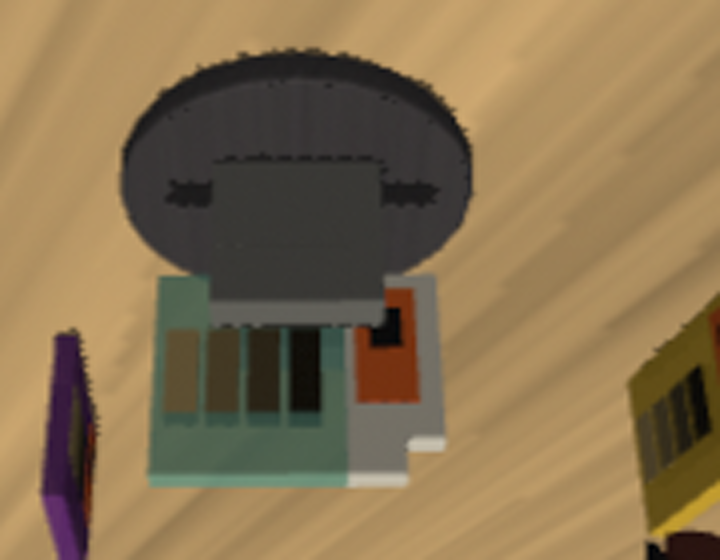

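Candidates: plate in left stand (wrist 313,195), plate in right stand (scene 198,200), two yellow and one purple look-alikes. The left one has the frosted end, the notch at (349,213) and the orange label, so it is the test slide. Predicted and seen corners agree within 2 px. I'll approach along the tool axis.

```bash
python3 -m handwheel '[{"gripper":0,"tx":0,"ty":0.001,"tz":0.035,"rx":0,"ry":0,"rz":0},{"gripper":0,"tx":0,"ty":0.001,"tz":0.035,"rx":0,"ry":0,"rz":0},{"gripper":0,"tx":-0.001,"ty":0,"tz":0.030,"rx":0,"ry":0,"rz":0},{"gripper":0,"tx":0,"ty":0,"tz":0,"rx":0,"ry":0,"rz":0}]'
python3 - <<'E'
from kin import *
o=ctrl.get_obs();print(o['ft_force'])
d=viewer.get_image('wrist');save(d['image'],'w3')
plan(Twt(o),TG,1)
E
```

```text
t: 4.0
ee_pos: [530.8, 92.5, 199.6]
orientation: [-2.218, 1.335, 0.922]
ft_force: [0.4, -0.0, 0.4]
width: 88.1
[ 0.4299318  -0.03568266  0.40296819]
N 1 ang 0.3 {'tx': np.float64(0.0007), 'ty': np.float64(-0.0053), 'tz': np.float64(0.0394), 'rx': np.float64(0.31), 'ry': np.float64(-0.01), 'rz': np.float64(-0.03)}
1 [523. 119. 171.] tip [463. 233.  43.] [0.08 0.73 1.86 0.82 1.1  2.14]
```

View pics/w3.png

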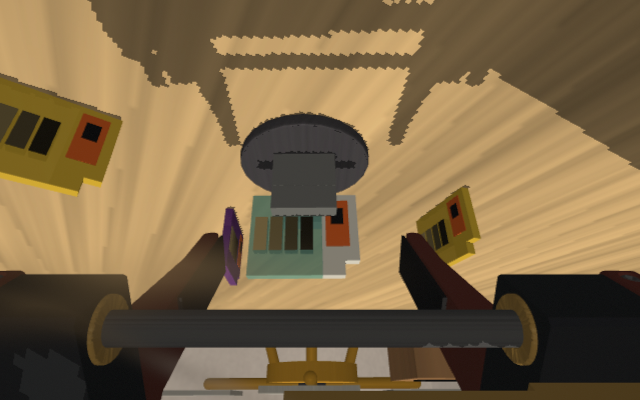

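```bash
python3 -m handwheel '[{"gripper":0,"tx":0,"ty":-0.005,"tz":0.010,"rx":0.3,"ry":0,"rz":0},{"gripper":0,"tx":0,"ty":0,"tz":0.015,"rx":0,"ry":0,"rz":0},{"gripper":0,"tx":0.001,"ty":0,"tz":0.014,"rx":0,"ry":0,"rz":0},{"gripper":0,"tx":0,"ty":0,"tz":0,"rx":0,"ry":0,"rz":0}]'
python3 - <<'E'
from kin import *
o=ctrl.get_obs();print(o['ft_force'])
d=viewer.get_image('wrist');save(d['image'],'w4')
plan(Twt(o),TG,1)
E
```

```text
t: 4.55
ee_pos: [523.7, 119.0, 170.8]
orientation: [-2.214, 1.337, 0.916]
ft_force: [0.4, -0.4, 0.1]
width: 88.0
[ 0.37782325 -0.39957986  0.13055817]
N 1 ang 0.1 {'tx': np.float64(-0.0007), 'ty': np.float64(0.001), 'tz': np.float64(0.0001), 'rx': np.float64(-0.05), 'ry': np.float64(-0.02), 'rz': np.float64(-0.03)}
1 [523. 119. 171.] tip [463. 233.  43.] [0.08 0.73 1.86 0.82 1.1  2.14]
```

View pics/w4.png

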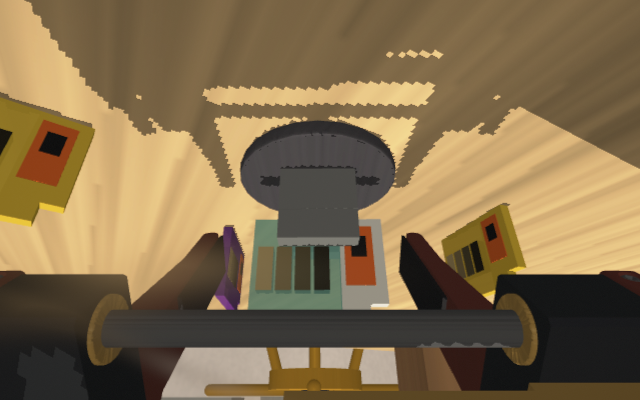

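```bash
python3 -m handwheel '[{"gripper":0,"tx":0,"ty":0.003,"tz":0,"rx":0,"ry":0,"rz":0},{"gripper":1,"tx":0,"ty":0,"tz":0,"rx":0,"ry":0,"rz":0},{"gripper":1,"tx":0,"ty":0,"tz":0,"rx":0,"ry":0,"rz":0},{"gripper":1,"tx":0,"ty":0,"tz":0,"rx":0,"ry":0,"rz":0},{"gripper":1,"tx":0,"ty":0,"tz":0,"rx":0,"ry":0,"rz":0},{"gripper":1,"tx":0,"ty":0,"tz":0,"rx":0,"ry":0,"rz":0},{"gripper":1,"tx":0,"ty":0,"tz":0,"rx":0,"ry":0,"rz":0}]'
python3 - <<'E'
from kin import *
o=ctrl.get_obs();print(o['ft_force'],o['width'])
d=viewer.get_image('wrist');save(d['image'],'w5')
plan(Twt(o),TG,1)
print((Twt(o)[:3,:3].T@np.array([0,0,1.])).round(3))
E
```

```text
t: 5.48
ee_pos: [522.0, 117.0, 171.9]
orientation: [-2.213, 1.337, 0.913]
ft_force: [0.4, -1.9, 1.7]
width: 59.7
[ 0.42116843 -1.94311843  1.74862205] 59.728964144642774
N 1 ang 0.2 {'tx': np.float64(-0.0007), 'ty': np.float64(-0.0014), 'tz': np.float64(0.0016), 'rx': np.float64(-0.19), 'ry': np.float64(-0.08), 'rz': np.float64(0.02)}
1 [523. 119. 171.] tip [463. 233.  43.] [0.08 0.73 1.86 0.82 1.1  2.14]
[-0.706 -0.003 -0.708]
```

View pics/w5.png

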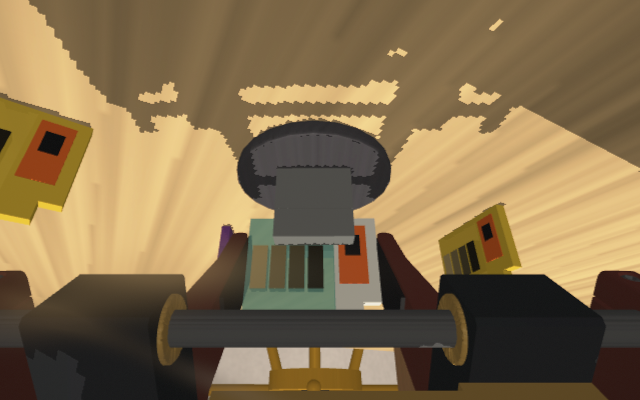

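Gripped (59.7 mm wide, slide still upright in the groove). Lifting straight up.

```bash
python3 -m handwheel '[{"gripper":1,"tx":-0.003,"ty":0,"tz":-0.003,"rx":0,"ry":0,"rz":0},{"gripper":1,"tx":-0.006,"ty":0,"tz":-0.006,"rx":0,"ry":0,"rz":0},{"gripper":1,"tx":-0.007,"ty":0,"tz":-0.007,"rx":0,"ry":0,"rz":0},{"gripper":1,"tx":-0.010,"ty":0,"tz":-0.010,"rx":0,"ry":0,"rz":0},{"gripper":1,"tx":-0.015,"ty":0,"tz":-0.015,"rx":0,"ry":0,"rz":0},{"gripper":1,"tx":-0.020,"ty":0,"tz":-0.020,"rx":0,"ry":0,"rz":0},{"gripper":1,"tx":-0.020,"ty":0,"tz":-0.020,"rx":0,"ry":0,"rz":0},{"gripper":1,"tx":0,"ty":0,"tz":0,"rx":0,"ry":0,"rz":0}]'
python3 - <<'E'
from kin import *
o=ctrl.get_obs();print(o['ft_force'],o['width'],o['qpos'].round(2))
d=viewer.get_image('wrist');save(d['image'],'w6')
E
```

```text
t: 6.52
ee_pos: [522.2, 117.1, 288.8]
orientation: [-2.214, 1.334, 0.907]
ft_force: [-0.3, -0.5, -1.0]
width: 59.4
[-0.32268998 -0.5008186  -0.95689021] 59.42423840346441 [0.04 0.56 1.85 0.74 1.24 2.26]
```

View pics/w6.png

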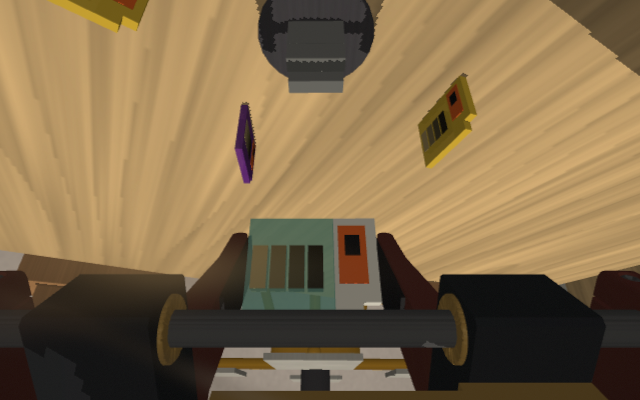

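```bash
python3 - <<'E'
from kin import *
o=ctrl.get_obs()
plan(Twt(o),TE)
E
```

```text
N 16 ang 153.2 {'tx': np.float64(0.0046), 'ty': np.float64(0.0162), 'tz': np.float64(-0.0033), 'rx': np.float64(0.01), 'ry': np.float64(2.24), 'rz': np.float64(-9.31)}
1 [510. 105. 287.] tip [454. 214. 153.] 
2 [500.  91. 284.] tip [448. 197. 146.] 
3 [492.  76. 280.] tip [445. 179. 138.] [0.02 0.45 1.98 0.68 1.13 1.77]
4 [486.  61. 275.] tip [445. 161. 129.] 
5 [483.  45. 269.] tip [447. 144. 121.] 
6 [482.  29. 263.] tip [453. 127. 112.] [-0.07  0.44  2.03  0.67  1.01  1.19]
7 [484.  13. 257.] tip [462. 111. 104.] 
8 [488.  -2. 250.] tip [474.  96.  98.] 
9 [495. -16. 244.] tip [488.  83.  92.] [-0.16  0.48  2.02  0.72  0.93  0.58]
10 [504. -30. 239.] tip [503.  72.  88.] 
11 [516. -42. 234.] tip [521.  63.  86.] 
12 [529. -53. 231.] tip [539.  55.  85.] [-0.23  0.56  1.95  0.83  0.93 -0.03]
13 [543. -62. 230.] tip [558.  50.  87.] 
14 [559. -69. 230.] tip [577.  48.  92.] 
15 [575. -75. 232.] tip [596.  47.  98.] [-0.27  0.64  1.83  0.92  1.01 -0.57]
16 [591. -79. 235.] tip [614.  48. 107.] [-0.27  0.66  1.78  0.95  1.05 -0.74]
```

```bash
python3 -m handwheel '[{"gripper":1,"tx":0.0046,"ty":0.0162,"tz":-0.0033,"rx":0,"ry":2.24,"rz":-9.3},{"gripper":1,"tx":0.0046,"ty":0.0162,"tz":-0.0033,"rx":0,"ry":2.24,"rz":-9.3},{"gripper":1,"tx":0.0046,"ty":0.0162,"tz":-0.0033,"rx":0,"ry":2.24,"rz":-9.3},{"gripper":1,"tx":0.0046,"ty":0.0162,"tz":-0.0033,"rx":0,"ry":2.24,"rz":-9.3},{"gripper":1,"tx":0.0046,"ty":0.0162,"tz":-0.0033,"rx":0,"ry":2.24,"rz":-9.3},{"gripper":1,"tx":0.0046,"ty":0.0162,"tz":-0.0033,"rx":0,"ry":2.24,"rz":-9.3},{"gripper":1,"tx":0.0046,"ty":0.0162,"tz":-0.0033,"rx":0,"ry":2.24,"rz":-9.3},{"gripper":1,"tx":0.0046,"ty":0.0162,"tz":-0.0033,"rx":0,"ry":2.24,"rz":-9.3}]'
python3 - <<'E'
from kin import *
o=ctrl.get_obs();print(o['width'],o['ft_force'],o['qpos'].round(2))
plan(Twt(o),TE,8)
E
```

```text
t: 7.58
ee_pos: [487.6, -2.4, 247.8]
orientation: [-2.559, -0.199, 0.058]
ft_force: [0.8, -0.7, -0.6]
width: 59.7
59.68236063723001 [ 0.79437134 -0.65649499 -0.59391217] [-0.17  0.54  1.99  0.69  0.94  0.74]
N 8 ang 76.6 {'tx': np.float64(0.0048), 'ty': np.float64(0.0161), 'tz': np.float64(-0.0035), 'rx': np.float64(-0.01), 'ry': np.float64(2.26), 'rz': np.float64(-9.3)}
1 [495. -17. 242.] tip [487.  83.  90.] 
2 [504. -30. 237.] tip [503.  71.  86.] 
3 [515. -42. 233.] tip [520.  62.  84.] [-0.21  0.53  1.98  0.79  0.92  0.17]
4 [529. -53. 230.] tip [539.  55.  84.] 
5 [543. -62. 229.] tip [558.  50.  86.] 
6 [559. -69. 229.] tip [577.  47.  91.] [-0.26  0.61  1.87  0.89  0.98 -0.4 ]
7 [575. -75. 231.] tip [596.  47.  98.] 
8 [591. -79. 235.] tip [614.  48. 107.] [-0.27  0.66  1.78  0.95  1.05 -0.74]
```

```bash
python3 -m handwheel '[{"gripper":1,"tx":0.0048,"ty":0.0161,"tz":-0.0035,"rx":0,"ry":2.26,"rz":-9.3},{"gripper":1,"tx":0.0048,"ty":0.0161,"tz":-0.0035,"rx":0,"ry":2.26,"rz":-9.3},{"gripper":1,"tx":0.0048,"ty":0.0161,"tz":-0.0035,"rx":0,"ry":2.26,"rz":-9.3},{"gripper":1,"tx":0.0048,"ty":0.0161,"tz":-0.0035,"rx":0,"ry":2.26,"rz":-9.3},{"gripper":1,"tx":0.0048,"ty":0.0161,"tz":-0.0035,"rx":0,"ry":2.26,"rz":-9.3},{"gripper":1,"tx":0.0048,"ty":0.0161,"tz":-0.0035,"rx":0,"ry":2.26,"rz":-9.3},{"gripper":1,"tx":0.0048,"ty":0.0161,"tz":-0.0035,"rx":0,"ry":2.26,"rz":-9.3},{"gripper":1,"tx":0.0048,"ty":0.0161,"tz":-0.0035,"rx":0,"ry":2.26,"rz":-9.3}]'
python3 -m handwheel '[{"gripper":1,"tx":0,"ty":0,"tz":0,"rx":0,"ry":0,"rz":0},{"gripper":1,"tx":0,"ty":0,"tz":0,"rx":0,"ry":0,"rz":0}]'
python3 - <<'E'
from kin import *
o=ctrl.get_obs();print(o['width'],o['ft_force'],o['qpos'].round(2))
ims=[]
for n in ('wrist','top','scene'):
    d=viewer.get_image(n);save(d['image'],n+'9');ims.append(d['image'])
    if n=='wrist':
        T=cam2world(d,o);im=d['image'].astype(int)
        np.savez('w9.npz',**{k:np.array(v) for k,v in d.items()},TW=Twt(o))
c=lambda i,u,v:cv2.resize(i[v-75:v+75,u-100:u+100],(400,300),interpolation=cv2.INTER_CUBIC)
save(np.vstack([np.hstack([c(ims[1],315,190),c(ims[2],325,210)])]),'c9')
plan(Twt(o),TE,1)
E
```

```text
t: 8.57
ee_pos: [591.2, -78.9, 234.6]
orientation: [-1.934, -1.615, -0.801]
ft_force: [0.5, -0.2, -1.6]
width: 59.8
t: 8.82
ee_pos: [590.4, -78.4, 235.0]
orientation: [-1.94, -1.608, -0.796]
ft_force: [-0.2, 0.7, -0.3]
width: 59.5
59.518592464594896 [-0.22678479  0.70785299 -0.26432525] [-0.3   0.68  1.78  0.94  1.05 -0.76]
N 1 ang 0.5 {'tx': np.float64(0.0), 'ty': np.float64(0.0006), 'tz': np.float64(-0.0003), 'rx': np.float64(-0.08), 'ry': np.float64(0.04), 'rz': np.float64(-0.52)}
1 [591. -79. 235.] tip [614.  48. 107.] [-0.27  0.66  1.78  0.95  1.05 -0.74]
```

View pics/wrist9.png

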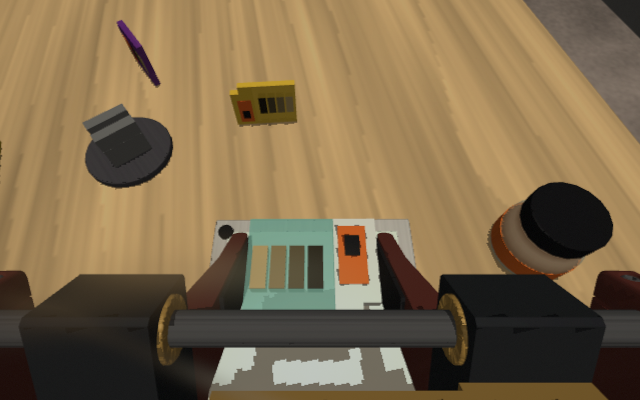

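View pics/c9.png

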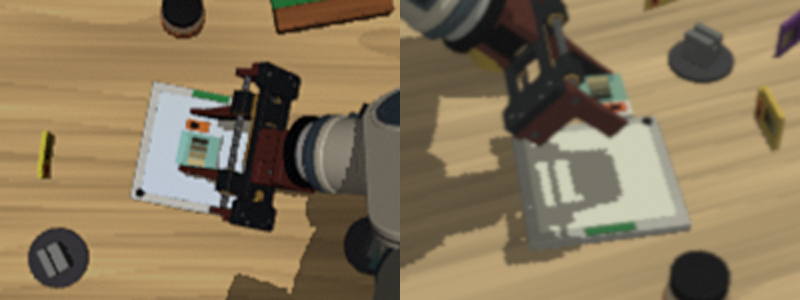

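The slide is held over the pad: label up, frosted end toward the green mark (crop 210,97), and the stand is empty. I'll check level and position from wrist depth.

```bash
python3 - <<'E'
from kin import *
d=dict(np.load('w9.npz'));o=ctrl.get_obs();T=d['TW']@d['T_tool_cam']
P=np.array([px(d,u,v,T) for v in range(224,304,4) for u in range(255,372,4)])
P=P[np.abs(P[:,2]-np.median(P[:,2]))<10]
m=P.mean(0);n=np.linalg.svd(P-m)[2][2];n*=np.sign(n[2])
print('normal',n,'tilt deg',np.degrees(np.arccos(n[2])),'mean',m,len(P))
q=[px(d,u,v,T,123) for u,v in((252,221),(374,221),(245,306),(381,306))]
for x in q:print(x.round(1))
# slide far edge direction
v=q[1]-q[0];print('yaw',np.degrees(np.arctan2(v[1],v[0])),'pad yaw -10.2')
pc=(Twt(o)@[0,0,163,1])[:3];print('grasp pt',pc,'in pad',R.from_euler('z',10.2,degrees=True).apply(pc-[611.4,34.7,0]))
t=viewer.get_image('top');a=cv2.cvtColor(cv2.imread('pics/top0.png'),cv2.COLOR_BGR2RGB)
df=lambda s:np.abs(t['image'][s].astype(int)-a[s]).mean().round(1)
print('ink',df(np.s_[105:138,290:322]),'sq',df(np.s_[98:135,345:415]),'glass',df(np.s_[220:256,385:420]),'tape',df(np.s_[262:300,310:346]))
save(t['image'],'top10')
E
```

```text
normal [-3.04485939e-03 -1.61367519e-04  9.99995351e-01] tilt deg 0.17470268665869257 mean [612.29331287  39.78549422 120.97570616] 600
[587.3  64.1 123. ]
[644.3  53.3 123. ]
[580.4  25.  123. ]
[636.6  14.5 123. ]
yaw -10.68692834735673 pad yaw -10.2
grasp pt [610.93974837  35.02607706 120.37209922] in pad [ -0.5107209    0.23942007 120.37209922]
ink 12.4 sq 14.2 glass 33.6 tape 36.4
```

View pics/top10.png

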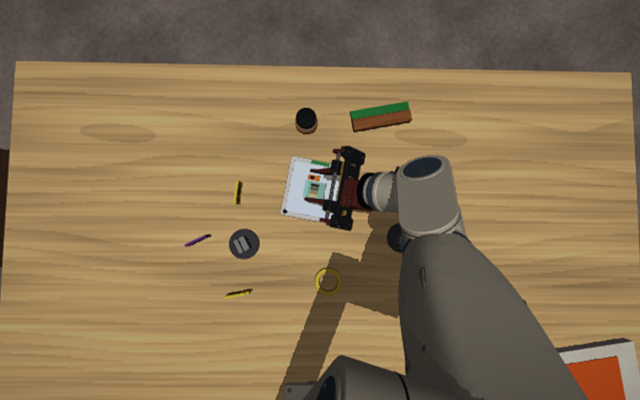

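Slide is level to 0.2°, yaw is within 0.5° of the pad, and the middle is within a few mm. The arm hides the plain plate in the top view, so I'll check it in the scene view.

View pics/scene9.png

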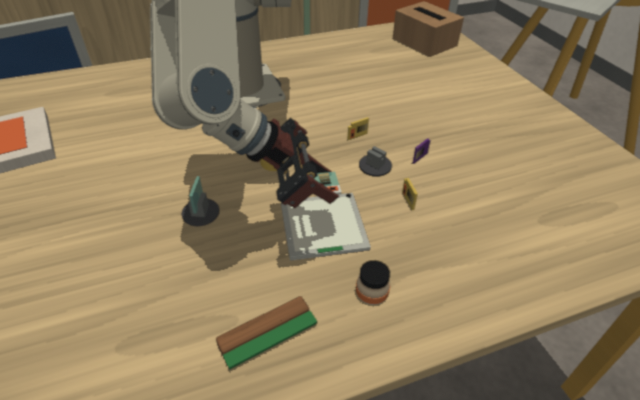

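The plain plate still stands in its stand at (197,197), as at the start, and the jar, squeegee and look-alikes are also unmoved. I'll settle for a moment and hand in.

```bash
python3 -m handwheel '[{"gripper":1,"tx":0,"ty":0,"tz":0,"rx":0,"ry":0,"rz":0},{"gripper":1,"tx":0,"ty":0,"tz":0,"rx":0,"ry":0,"rz":0},{"gripper":1,"tx":0,"ty":0,"tz":0,"rx":0,"ry":0,"rz":0},{"gripper":1,"tx":0,"ty":0,"tz":0,"rx":0,"ry":0,"rz":0}]'
python3 -c "
from workcell import ctrl
print(ctrl.get_obs()['qvel'].round(3)); print(ctrl.close_job())"
```

```text
t: 9.52
ee_pos: [591.4, -78.7, 236.1]
orientation: [-1.938, -1.612, -0.8]
ft_force: [0.3, -0.1, -0.1]
width: 59.5
[-0.001  0.001  0.001  0.     0.002 -0.002]
the job is handed in; nothing more can be done
None
```

I took the notched, frosted, orange-labelled slide from the left stand. I gripped it by its end faces at a 45° tilt, lifted it straight up, turned it and held it over the pad. The job was handed in at about 9.5 s of the 42 s allowed.

**Last checks:**
- **Pose:** label up, level to about 0.2°, and the frosted end toward the green mark within about 0.5°.
- **Position:** the slide's middle was within about 5 mm of the pad's middle and about 121 mm above its underside.
- **Grip:** the grip was steady at 59.5 mm, the wrist force was near zero and the arm was at rest.
- **Plain plate:** the arm hid it in the top view, but the scene view showed it still standing in its stand where it started.
- **Other things:** the jar, the squeegee and the look-alikes looked unmoved in the scene view. The tape roll was partly hidden there, but in the top view it lay at its starting spot. The image-difference figures came out inconclusive because the arm and its shadow covered some of those areas.

**Slips along the way:** one call was refused over a malformed row, with no motion. The approach was about 5 mm off sideways, which I corrected before gripping.

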